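# Set the power dial of the ultrasonic scaler, then start it

### The job

With a fingertip, turn the big knurled dial on top of the scaler console clockwise, click by click, until its white pointer line rests in the stop at the third of the four marks, never letting it go on to the fourth (full power); then press the round start key fully down and let it come up again. Work by touch only: press gently, do not grip, lift or shove the console, and leave the handpiece, the vial and the bottle beside it where they are.

Things in the scene. Friction and masses are not known exactly. Their poses are not given: they have to be found in the camera images.
- scaler_unit: console: white box 150 (x) x 210 (y) x 60 mm high, 3 kg, loose on rubber feet. Origin: centre of its underside; x to its back, y to its left, z up. On top: dial (axis at x 0, y +40 mm) and start key (x -35, y -68). On the robot's side of the dial, four black bars on the console's top are the marks, 36 degrees apart, clockwise from above 6, 9, 12, 15 mm long (first to fourth)
- dial_top (a point): centre of the dial's top, 82 mm above the worktop, on its upright axis. Grey disc 96 mm wide (too wide to grip), knurled side 62 to 82 mm above the worktop. The top is level and plain but for the pointer line and a flat 36 mm metal disc in the middle: a fingertip pressed on it 30 to 40 mm from the axis with 5 to 10 N, or against its side, drags it round by friction
- dial (a joint): dial angle, growing clockwise from above. Stops (detents) at 0, 0.63, 1.26, 1.88: pointer at first to fourth mark; ends -0.08, 1.96. Starts in the first or second stop. Past the crest half-way (0.06 N m) it snaps on; let go, it settles in the nearest within 0.05. In the console's frame the pointer stands at pi + 0.942 - value, anticlockwise from x (first mark right front, fourth left front)
- dial_pointer (a point): outer end of the pointer line, a white line on the top of the dial, 4 mm wide, from 21 to 47 mm from the axis; this point lies at the dial's edge, 48 mm from the axis, level with its top
- start_key_top (a point): centre of the top of the start key, a round grey key 28 mm wide in a low round housing on the console's top, right of the dial and near the front edge. It goes straight down 6 mm
- start_key (a joint): travel of the start key: 0 up, 0.006 m fully down; it springs back when released; about 4 N hold it fully down
- handpiece: scaler handpiece, a slim pen-like tool 142 x 16 x 16 mm lying on the worktop left of the console, loose. Origin under its middle, x along its length
- amber_vial: amber glass vial, 46 mm wide, 85 mm tall, standing loose right of the console. Origin at the centre of its foot
- ear_bottle: small white dropper bottle, 30 mm wide, 78 mm tall, standing loose right of the console, nearer the robot than the vial. Origin at the centre of its foot

How it is judged:
On the way, in this order (a step that is already met when the one before it is completed fails the run):
1. the dial rests in the third stop, the fingers off it (value of joint dial between 1.16 and 1.36 rad and contact force between the fingers and dial below 0.2 N), for 0.2 s.
2. the start key is pressed fully down (value of joint start_key above 0.0045 m), for 0.05 s.
At the end, for the whole second after the job is handed in: the dial rests in the third stop (within 0.1 rad of 1.26), the start key is up again (under 1.5 mm), the console stands still on the worktop within 25 mm of where it was, and the handpiece, vial and bottle are within 20 mm of where they were (value of joint dial between 1.16 and 1.36 rad and velocity of joint dial between -0.05 and 0.05 rad/s and value of joint start_key below 0.0015 m and height (world z) of scaler_unit below 0.005 m and distance of scaler_unit from where it was at the start of the episode below 0.025 m and linear speed of scaler_unit below 0.01 m/s and distance of each of handpiece, amber_vial, ear_bottle from where it was at the start of the episode below 0.02 m); the robot touches nothing.
It fails at once if the dial goes on towards the fourth stop (value of joint dial above 1.65 rad).
It fails at once if the start key is pressed while the dial is not in the third stop (value of joint start_key above 0.003 m and not (value of joint dial between 1.16 and 1.36 rad)).
It fails at once if the console is lifted, tipped or shoved (height (world z) of scaler_unit above 0.008 m or angle between scaler_unit's own z axis and vertical above 0.08 rad or distance of scaler_unit from where it was at the start of the episode above 0.025 m).
It fails at once if the robot presses on the console, dial or key with more than 30 N (contact force between any of the fingers, the arm and scaler_unit above 30 N).
It fails at once if a bystander is moved, lifted or knocked over (distance of any of handpiece, amber_vial, ear_bottle from where it was at the start of the episode above 0.02 m or angle between any of amber_vial, ear_bottle's own z axis and vertical above 0.5 rad).
It also fails if it takes over 58 s, if anything falls off the work surface, if the arm or the gripper's body presses on something with over 40 N, if the wrist force passes 120 N, or if a joint passes its speed limit or range.

### The arm

A 6-joint arm with a two-finger parallel gripper is mounted at the origin on a cart in front of the work surface, level with it; the furniture and walls round the work are solid. World frame = base frame: x ahead of the robot, y to its left, z up, the work surface at z = 0. Lengths are in m, angles in rad, forces in N, time in s.
With the tool pointing down it reaches from about 0.325 to 0.9 m from the base axis. Payload 6.1 kg.
Tool frame: the origin (TCP) lies midway between the tips of the shut fingers; the grasp point (between the pads) lies 19 mm behind it; z points along the fingers, y is the line along which they close (so a half turn about z gives the same grasp; the last joint's range is limited). The gripper opens to 87 mm and grips with 3 to 60 N. Pads are 19 mm wide; open, the fingers measure 117 mm over their backs; the gripper's body (75 mm by 190 mm) begins 51 mm behind the grasp point.
Start: joints at [-1.466, 0.22, 1.526, -0, 1.395, -0.126], TCP at [0.143, -0.608, 0.223] pointing down, gripper open.
Joint ranges: [-2.98, 2.98], [-0.91, 2.08], [0.09, 2.57], [-1.24, 4.39], [0.2, 2.65], [-2.68, 2.68]. Speed limits (rad/s): [2.57, 2.57, 3.01, 3.14, 3.14, 3.14].

### API

Orientations are given as a unit quaternion [x, y, z, w].
In Python, from station import bot gives the robot as it stands.
- The arm moves only by the shell command python3 -m handwheel 'ROWS' [OPENING] [FORCE]. ROWS is JSON, a list of rows, each a list of 4 numbers: the shift along the tool's x, y, z in m, then the turn about the tool's z in degrees. In form: [[dx, dy, dz, spin], ...]. A call has 1 to 10 rows; each row is the pose to reach, as a shift and turn from the pose commanded when the call began, along the tool's axes at that moment; what a row does not reach only later rows make up. A row lasts 1/8 s, in which the tool goes at most 62.5 mm and 10.7 degrees, less where a joint would pass 70% of its speed; a pose out of reach is approached as far as the arm can. A call with a gripper value outside its range is refused whole. OPENING is the finger opening in m, from 0 to 0.087, set as the call begins (- or left out, the last holds). The fingers move at their own pace and stop on an object; FORCE is the grip in N (left out, the last holds). Time passes only in rows, so rows that repeat a pose let the fingers close. It gives the time, the measured TCP pose, the force, the opening and the grip force at its end, in the units of the state.
- bot.get_state(): the state, without advancing time (a new reading comes with each control period).
- bot.capture(name): name is "scene" or "top" or "wrist"; returns the picture (480x640x3 uint8, red, green, blue); there is no depth.
- bot.camera_info(name): a dict with "camera_matrix" (3x3 intrinsics, pixels), "world_to_cam" (4x4, takes a point from world to camera coordinates). Camera axes: x right, y up, looking along -z (the intrinsics and any distortion apply to the point x, -y, -z); pixel columns grow to the right and rows downward; lengths in m; the calibration is good to about 2 mm. A picture is of the moment at which its call begins: read the wrist's pose just before it. camera_info takes no time and is no camera call; for the wrist camera it gives the pose at the moment of the call.
- bot.hand_in(): hands the job in; it is judged then, once.
Trained networks look in the newest picture that a camera, given by its name, has taken for a name from the list of things; names that differ only in an ending like _2 or _b are one class to them, and where a whole thing is asked for, a point or a joint stands for the part that bears it (a point fixed in the world has none). Each returns a list of dicts, best first, with "conf" (0 to 1); they miss things now and then, are a little off and sometimes report something else, mostly with a low value. They report only what shows in the picture. A call takes as long as a camera call.
- bot.trace(camera, query): "region" (480x640 bool, what is visible of it) and "rect" ([left, top, right, bottom] in pixels, round what is visible of it).
- bot.pinpoint(camera, query): "point" ([column, row] in pixels: a listed point, or the origin of a listed thing).
The state is a dict: "time_s": time; "qpos": joint angles; "dq": joint speeds; "joint_torque": joint torques, N m; "position": TCP position; "ee_rot": TCP orientation; "ft_force": force on the tool from outside, world axes, zero at the start; "ft_torque": the same for the moment, N m; "opening": opening from 0.0 (shut) to 1.0 (fully open); "gripper_force": force on a finger pad.
Only numpy, scipy, OpenCV 4.12 (cv2) and the standard library are available. Lean on these libraries where they do the work, as an engineer would, in place of code of your own. Each camera call takes 0.05 s, during which the arm holds its last target. There are 200 camera calls.

## Working session

There is one attempt and no reset: what is moved stays moved. The work goes in short steps, Python scripts to look and compute and a shell command to move; the robot and the scene stay as the last step left them, time stands still between calls to the robot, and variables do not carry over. Pictures are saved under pics/ and viewed, at most 10 in all, crops included, and the job is handed in when it is done.

```bash
mkdir -p pics
cat > h.py <<'E'
import numpy as np, cv2
from station import bot
from scipy.spatial.transform import Rotation as R
def ray(cam,px):
    i=bot.camera_info(cam);K=np.array(i["camera_matrix"]);T=np.array(i["world_to_cam"])
    d=np.linalg.inv(K)@[px[0],px[1],1]; d=np.array([d[0],-d[1],-d[2]])
    Rm=T[:3,:3];o=-Rm.T@T[:3,3];return o,Rm.T@d
def onz(cam,px,z):
    o,d=ray(cam,px);return o+d*(z-o[2])/d[2]
def shot(cam,name):
    im=bot.capture(cam);cv2.imwrite(f"pics/{name}.png",im[:,:,::-1]);return im
Z=dict(dial_top=.082,dial_pointer=.082,start_key_top=.07,scaler_unit=0,handpiece=0,amber_vial=0,ear_bottle=0)
def find(cam,q):
    for r in bot.pinpoint(cam,q)[:2]:
        print(cam,q,round(r["conf"],2),np.round(r["point"]),np.round(onz(cam,r["point"],Z[q]),4))
def st():
    s=bot.get_state();print(round(s["time_s"],2),np.round(s["position"],4),np.round(s["ee_rot"],3),"F",np.round(s["ft_force"],2),"M",np.round(s["ft_torque"],2),np.round(s["qpos"],2));return s
E
python3 - <<'E'
from h import *
s=st();print(R.from_quat(s["ee_rot"]).as_matrix().round(3))
for c in("top","scene"):
    shot(c,c+"0")
    for q in Z: find(c,q)
E
```

```text
0.0 [ 0.1429 -0.6078  0.2214] [ 0.993  0.115  0.    -0.001] F [-0.16 -0.16  0.23] M [ 0.04 -0.06 -0.03] [-1.47  0.22  1.53  0.    1.39 -0.13]
[[ 0.973  0.229 -0.   ]
 [ 0.229 -0.973  0.002]
 [ 0.    -0.002 -1.   ]]
top dial_top 0.88 [360. 222.] [ 0.5603 -0.0388  0.082 ]
top dial_top 0.36 [450. 282.] [ 0.4548 -0.1865  0.082 ]
top dial_pointer 0.89 [380. 246.] [ 0.5184 -0.0722  0.082 ]
top start_key_top 0.6 [421. 260.] [ 0.4946 -0.1424  0.07  ]
top scaler_unit 0.58 [359. 221.] [ 0.579  -0.0434  0.    ]
top scaler_unit 0.55 [378. 240.] [ 0.5431 -0.0776  0.    ]
top handpiece 0.64 [298. 217.] [0.5889 0.0693 0.    ]
top amber_vial 0.91 [465. 250.] [ 0.5214 -0.2388  0.    ]
top ear_bottle 0.79 [450. 282.] [ 0.4619 -0.2075  0.    ]
scene dial_top 0.6 [339. 226.] [ 0.5551 -0.0354  0.082 ]
scene dial_pointer 0.87 [365. 230.] [ 0.5099 -0.0633  0.082 ]
scene start_key_top 0.68 [397. 225.] [ 0.5033 -0.1466  0.07  ]
scene scaler_unit 0.9 [356. 254.] [ 0.5556 -0.0849  0.    ]
scene scaler_unit 0.17 [285. 270.] [0.5937 0.07   0.    ]
scene handpiece 0.77 [289. 270.] [0.5903 0.0619 0.    ]
scene amber_vial 0.56 [421. 236.] [ 0.5249 -0.2493  0.    ]
scene ear_bottle 0.97 [430. 256.] [ 0.4555 -0.2033  0.    ]
```

Run:
```python
import cv2
a=cv2.imread("pics/top0.png")[150:330,250:510]
cv2.imwrite("pics/top0c.png",cv2.resize(a,None,fx=3,fy=3,interpolation=cv2.INTER_CUBIC))
```

```text
(no output)
```

View pics/top0c.png

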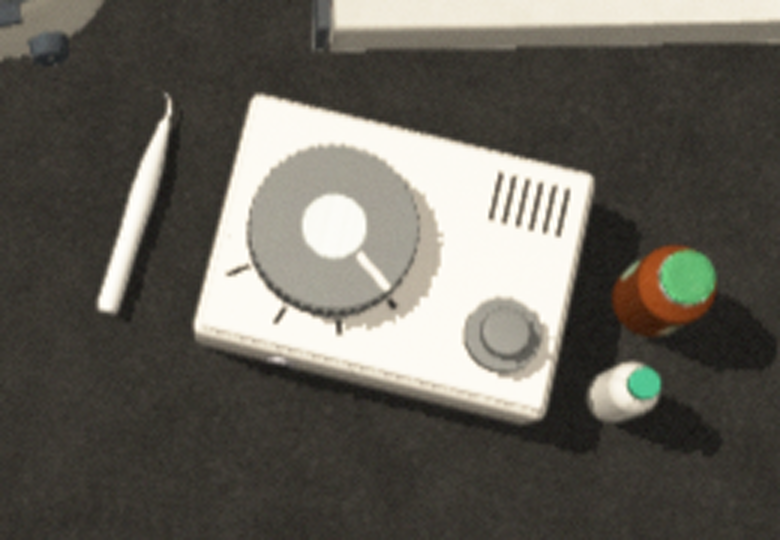

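View pics/scene0.png

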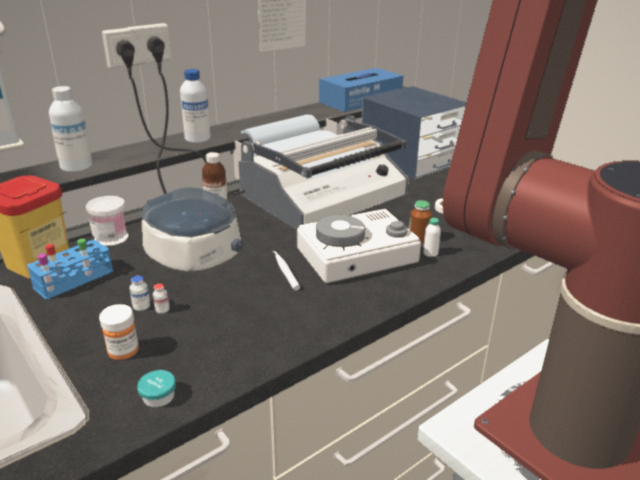

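The pictures show the console yawed about -13°, with the pointer at the first (shortest) mark, crop pixel (385,290). The dial is therefore in stop 0 and needs two clicks. I'll move above the dial with the fingers shut.

```bash
python3 -m handwheel '[[0.04,-0.04,0,5],[0.08,-0.08,0,13.2],[0.12,-0.12,0,13.2],[0.16,-0.16,0,13.2],[0.2,-0.2,0,13.2],[0.24,-0.24,0,13.2],[0.28,-0.28,0,13.2],[0.32,-0.32,0,13.2],[0.36,-0.36,0,13.2],[0.4,-0.4,0,13.2]]' 0 10
python3 -c "
from h import *
st()"
```

```text
time_s: 2.05
position: [0.4417, -0.1259, 0.223]
ee_rot: [1.0, 0.0, 0.001, 0.0]
ft_force: [0.3, -1.3, -0.4]
opening: 0.016
gripper_force: 0.0
2.05 [ 0.4417 -0.1259  0.223 ] [1.    0.    0.001 0.   ] F [ 0.26 -1.3  -0.43] M [-0.03 -0.03 -0.02] [-0.45 -0.19  1.94 -0.    1.39  1.12]
```

Now the tool x axis is world x, tool y is -y and tool z points down.

```bash
python3 -m handwheel '[[0.02,-0.04,0,0],[0.03,-0.07,0,0],[0.03,-0.07,0,0],[0.03,-0.07,0,0]]'
python3 - <<'E'
from h import *
st();shot("wrist","w1");shot("top","t1")
for q in("dial_top","dial_pointer","start_key_top"): find("wrist",q)
st()
E
```

```text
time_s: 2.55
position: [0.4707, -0.0579, 0.2226]
ee_rot: [1.0, 0.0, -0.0, 0.0]
ft_force: [-0.5, -0.8, 0.1]
opening: 0.003
gripper_force: 0.0
2.55 [ 0.4707 -0.0579  0.2226] [ 1.  0. -0.  0.] F [-0.51 -0.78  0.06] M [-0.03 -0.07 -0.01] [-0.29 -0.15  1.91 -0.    1.38  1.28]
wrist dial_top 0.86 [284. 107.] [ 0.5533 -0.0392  0.082 ]
wrist dial_pointer 0.9 [331. 161.] [ 0.518  -0.0707  0.082 ]
wrist start_key_top 0.93 [423. 198.] [ 0.4897 -0.139   0.07  ]
wrist start_key_top 0.25 [154.  65.] [0.5811 0.0489 0.07  ]
2.8 [ 0.4707 -0.0584  0.2226] [ 1.    -0.001  0.     0.   ] F [-0.14  0.45 -0.01] M [0.03 0.09 0.03] [-0.29 -0.15  1.91 -0.    1.38  1.28]
```

View pics/w1.png

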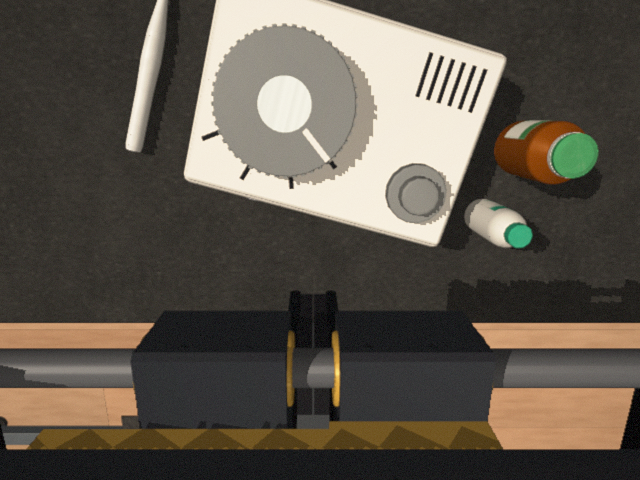

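The wrist picture shows the dial centre near (285,103), the pointer at the first mark near (330,162) and the key near (420,195). The dial axis is at about (0.557,-0.039). I'll go above the dial's front rim and come down to z≈0.092.

```bash
python3 -m handwheel '[[0.03,-0.004,0.03,0],[0.054,-0.008,0.08,0],[0.054,-0.008,0.12,0],[0.054,-0.008,0.13,0],[0.054,-0.008,0.13,0],[0.054,-0.008,0.13,0]]'
```

```text
time_s: 3.55
position: [0.5263, -0.0501, 0.0948]
ee_rot: [1.0, 0.0, 0.002, 0.0]
ft_force: [0.8, 0.5, -0.1]
opening: 0.006
gripper_force: 0.0
```

```bash
python3 -m handwheel '[[0,0,0.005,0],[0,0,0.008,0],[0,0,0.01,0],[0,0,0.011,0],[0,0,0.012,0],[0,0,0.012,0]]'
```

```text
time_s: 4.3
position: [0.5251, -0.0499, 0.0823]
ee_rot: [1.0, 0.0, 0.0, 0.0]
ft_force: [-6.2, -0.1, 13.5]
opening: 0.004
gripper_force: 6.6
```

```bash
python3 -m handwheel '[[0,0,-0.0005,0],[0,0,-0.0005,0]]'
```

```text
time_s: 4.55
position: [0.525, -0.0499, 0.0824]
ee_rot: [1.0, 0.0, 0.0, 0.0]
ft_force: [-4.3, -0.1, 9.4]
opening: 0.009
gripper_force: 4.8
```

```bash
python3 -m handwheel '[[-0.0009,-0.0032,0,0],[-0.0015,-0.0065,0,0],[-0.0018,-0.0099,0,0],[-0.0017,-0.0133,0,0],[-0.0013,-0.0166,0,0],[-0.0006,-0.0199,0,0],[-0.0006,-0.0199,0,0],[-0.0006,-0.0199,-0.008,0],[-0.0006,-0.0199,-0.015,0],[-0.0006,-0.0199,-0.015,0]]'
python3 - <<'E'
from h import *
st();a=shot("top","t2")[150:330,250:510];cv2.imwrite("pics/t2c.png",cv2.resize(a,None,fx=3,fy=3,interpolation=cv2.INTER_CUBIC)[:,:,::-1])
for q in("dial_top","dial_pointer"): find("top",q)
E
```

```text
time_s: 5.8
position: [0.5247, -0.0298, 0.0969]
ee_rot: [1.0, 0.0, 0.001, 0.0]
ft_force: [-0.5, 0.4, -0.1]
opening: 0.006
gripper_force: 0.0
5.8 [ 0.5247 -0.0298  0.0969] [1.    0.    0.001 0.   ] F [-0.47  0.35 -0.14] M [ 0.03  0.03 -0.04] [-0.21  0.11  1.9  -0.    1.13  1.36]
top dial_pointer 0.48 [378. 241.] [ 0.5266 -0.069   0.082 ]
```

View pics/t2c.png

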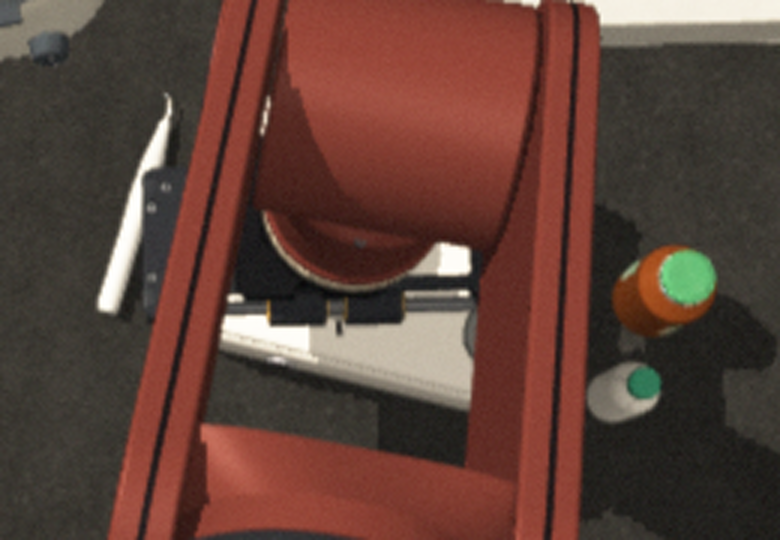

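The arm hides the dial from the top camera, so I'll back off and look with the wrist camera.

```bash
python3 -m handwheel '[[-0.02,0.01,-0.04,0],[-0.05,0.025,-0.08,0],[-0.055,0.03,-0.12,0],[-0.055,0.03,-0.126,0],[-0.055,0.03,-0.126,0]]'
cat > ang.py <<'E'
from h import *
import sys
st();im=shot("wrist",sys.argv[1])
P={}
for q in("dial_top","dial_pointer","start_key_top"):
    find("wrist",q)
    r=bot.pinpoint("wrist",q)
    if r:P[q]=onz("wrist",r[0]["point"],Z[q])
d=P["dial_pointer"]-P["dial_top"]
k=P["start_key_top"]-P["dial_top"]
yaw=np.arctan2(k[1],k[0])-np.arctan2(-108,-35)
print("yaw",yaw,"val",(np.pi+.942-(np.arctan2(d[1],d[0])-yaw))%(2*np.pi))
E
python3 ang.py w2
```

```text
time_s: 6.58
position: [0.4693, -0.0596, 0.2217]
ee_rot: [1.0, 0.0, 0.0, -0.0]
ft_force: [0.8, -0.4, -0.2]
opening: 0.004
gripper_force: 0.0
6.58 [ 0.4693 -0.0596  0.2217] [ 1.  0.  0. -0.] F [ 0.78 -0.4  -0.23] M [ 0.06  0.03 -0.  ] [-0.29 -0.15  1.91  0.    1.38  1.28]
wrist dial_top 0.88 [282. 104.] [ 0.5528 -0.0384  0.082 ]
wrist dial_pointer 0.86 [284. 175.] [ 0.506  -0.0391  0.082 ]
wrist dial_pointer 0.38 [420. 194.] [ 0.4931 -0.1334  0.082 ]
wrist start_key_top 0.67 [419. 195.] [ 0.4901 -0.1364  0.07  ]
yaw -0.2525489716741649 val 0.6727819077465602
```

View pics/w2.png

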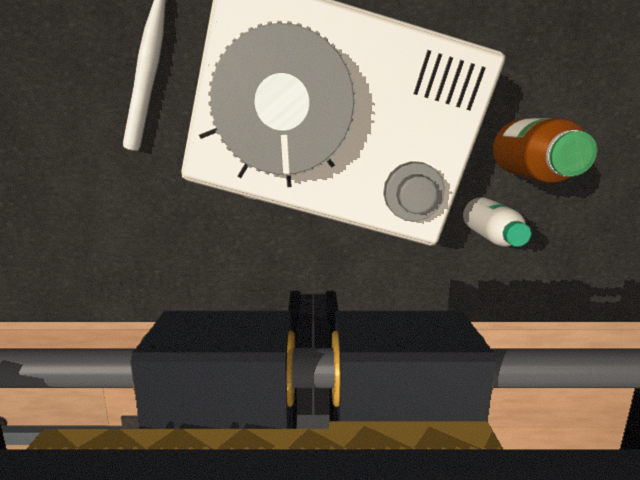

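The pointer now rests at the second mark, pixels (285,175) against (289,181), so that was exactly one click. I'll repeat the same stroke for the third stop.

```bash
python3 -m handwheel '[[0.03,-0.004,0.03,0],[0.0556,-0.0101,0.08,0],[0.0556,-0.0101,0.12,0],[0.0556,-0.0101,0.13,0],[0.0556,-0.0101,0.134,0],[0.0556,-0.0101,0.1375,0],[0.0556,-0.0101,0.1395,0],[0.0556,-0.0101,0.1405,0],[0.0556,-0.0101,0.141,0],[0.0556,-0.0101,0.141,0]]'
```

```text
time_s: 8.18
position: [0.5255, -0.0498, 0.0824]
ee_rot: [1.0, 0.0, 0.001, 0.0]
ft_force: [-2.6, -0.2, 5.9]
opening: 0.004
gripper_force: 3.1
```

```bash
python3 -m handwheel '[[0,0,0.0003,0],[-0.0009,-0.0032,0.0003,0],[-0.0015,-0.0065,0.0003,0],[-0.0018,-0.0099,0.0003,0],[-0.0017,-0.0133,0.0003,0],[-0.0013,-0.0166,0.0003,0],[-0.0006,-0.0199,0.0003,0],[-0.0006,-0.0199,0.0003,0],[-0.0006,-0.0199,-0.008,0],[-0.0006,-0.0199,-0.015,0]]'
python3 -m handwheel '[[-0.02,0.01,-0.04,0],[-0.05,0.025,-0.08,0],[-0.055,0.03,-0.12,0],[-0.055,0.03,-0.126,0],[-0.055,0.03,-0.126,0]]'
python3 ang.py w3
```

```text
time_s: 9.43
position: [0.5242, -0.0296, 0.0966]
ee_rot: [1.0, 0.0, -0.0, 0.0]
ft_force: [0.8, -0.2, -0.1]
opening: 0.009
gripper_force: 0.0
time_s: 10.05
position: [0.4694, -0.0596, 0.2222]
ee_rot: [1.0, 0.0, 0.0, 0.0]
ft_force: [0.1, 0.6, -0.8]
opening: 0.004
gripper_force: 0.0
10.05 [ 0.4694 -0.0596  0.2222] [1. 0. 0. 0.] F [ 0.12  0.57 -0.84] M [-0.03 -0.07 -0.06] [-0.29 -0.15  1.91  0.    1.38  1.28]
wrist dial_top 0.6 [280. 103.] [ 0.5536 -0.0374  0.082 ]
wrist dial_pointer 0.91 [243. 163.] [ 0.5142 -0.0111  0.082 ]
wrist start_key_top 0.74 [418. 194.] [ 0.4912 -0.1354  0.07  ]
yaw -0.24976050994636023 val 1.2831028222244294
```

View pics/w3.png

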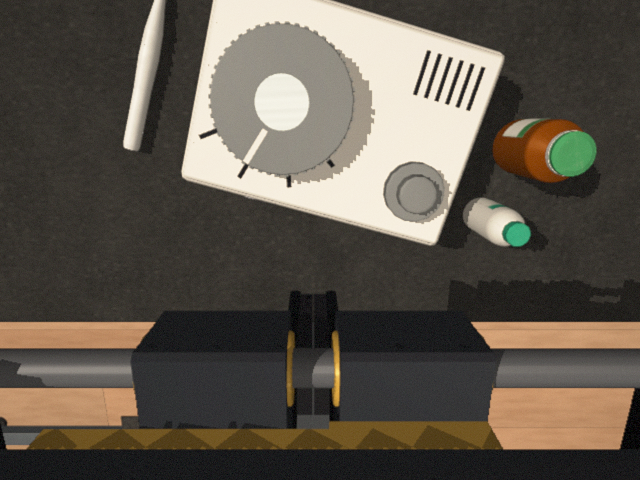

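The pointer now rests at the third mark (value ≈1.27 from the picture). Next is the key, at about (0.493,-0.136).

```bash
python3 -m handwheel '[[0.01,0.04,0.02,0],[0.0236,0.0764,0.05,0],[0.0236,0.0764,0.09,0],[0.0236,0.0764,0.12,0],[0.0236,0.0764,0.13,0],[0.0236,0.0764,0.13,0]]'
python3 -m handwheel '[[0,0,0.003,0],[0,0,0.006,0],[0,0,0.008,0],[0,0,0.01,0],[0,0,0.01,0]]'
```

```text
time_s: 11.15
position: [0.4926, -0.1358, 0.0917]
ee_rot: [1.0, 0.0, -0.001, -0.0]
ft_force: [0.1, 0.0, 0.8]
opening: 0.006
gripper_force: 0.0
time_s: 11.78
position: [0.493, -0.136, 0.0821]
ee_rot: [1.0, 0.0, 0.0, 0.0]
ft_force: [0.5, -0.1, 0.7]
opening: 0.005
gripper_force: 0.6
```

```bash
python3 -m handwheel '[[0,0,0.001,0],[0,0,0.002,0],[0,0,0.002,0]]'; python3 -m handwheel '[[0,0,0.001,0],[0,0,0.002,0],[0,0,0.002,0]]'
```

```text
time_s: 12.15
position: [0.493, -0.1361, 0.0801]
ee_rot: [1.0, 0.0, 0.0, 0.0]
ft_force: [-1.7, 0.1, 2.6]
opening: 0.005
gripper_force: 1.0
time_s: 12.52
position: [0.493, -0.136, 0.0781]
ee_rot: [1.0, 0.0, 0.0, 0.0]
ft_force: [-0.5, 0.5, 3.3]
opening: 0.008
gripper_force: 1.5
```

```bash
python3 -m handwheel '[[0,0,0.001,0],[0,0,0.0015,0],[0,0,0.0015,0]]'; python3 -m handwheel '[[0,0,0.0005,0],[0,0,0.001,0],[0,0,0.001,0]]'
```

```text
time_s: 12.9
position: [0.493, -0.1361, 0.0766]
ee_rot: [1.0, 0.0, 0.0, 0.0]
ft_force: [0.5, -0.1, 3.2]
opening: 0.007
gripper_force: 1.8
time_s: 13.28
position: [0.493, -0.1361, 0.0763]
ee_rot: [1.0, 0.0, 0.0, 0.0]
ft_force: [-2.2, 1.5, 9.0]
opening: 0.004
gripper_force: 4.5
```

The key is on its stop: the force jumped to 9 N after 6 mm of travel. I'll release it and back away.

```bash
python3 -m handwheel '[[0,0,0,0],[0,0,-0.004,0],[0,0,-0.012,0],[0,0,-0.03,0],[-0.01,-0.03,-0.07,0],[-0.024,-0.0764,-0.12,0],[-0.024,-0.0764,-0.145,0],[-0.024,-0.0764,-0.145,0],[-0.024,-0.0764,-0.145,0]]'; python3 ang.py w4
```

```text
time_s: 14.4
position: [0.4684, -0.0597, 0.22]
ee_rot: [1.0, 0.0, -0.0, -0.0]
ft_force: [0.5, 0.2, 0.1]
opening: 0.002
gripper_force: 0.0
14.4 [ 0.4684 -0.0597  0.22  ] [ 1.  0. -0. -0.] F [0.48 0.17 0.11] M [ 0.02 -0.06  0.04] [-0.29 -0.15  1.91 -0.    1.38  1.28]
wrist dial_top 0.78 [281. 100.] [ 0.5546 -0.0384  0.082 ]
wrist dial_pointer 0.89 [244. 162.] [ 0.5149 -0.0123  0.082 ]
wrist start_key_top 0.81 [420. 193.] [ 0.4912 -0.1371  0.07  ]
yaw -0.2564082890304096 val 1.268831360692741
```

View pics/w4.png

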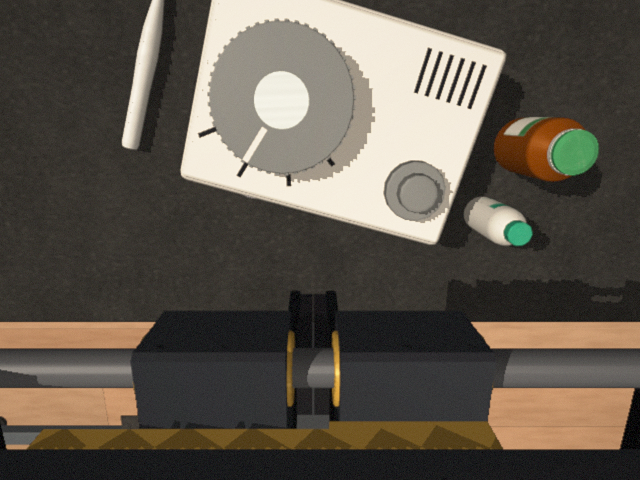

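The pointer is still at the third mark (243,165), the key is up again and nothing around it has moved.

```bash
python3 -c "
from station import bot
print(bot.hand_in())"
```

```text
the job is handed in; nothing more can be done
None
```

I turned the dial two clicks to the third stop, pressed the start key fully down and let it come up again, then handed the job in; the hand-in returned no verdict, but the last picture showed the pointer at the third mark and nothing else moved.

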